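Tighten the ratchet clamp on a porcelain insulator

TASK

The white porcelain insulator stands loose in the blue bench clamp, whose ratchet is still set to open. Flip the red direction lever over so that it leans towards the jaws, then work the black-gripped handle back and forth until the jaw has pushed the insulator against the brass pad of the back stop and holds it firmly; stop as soon as you feel it bite, because porcelain cracks. Do not force the lever or put a hand on the jaw, the stop or the insulator, leave the lever set to tighten, let go, and leave everything else on the counter where it is.

Things in the scene. Friction and masses are not known exactly. Their poses are not given: they have to be found in the camera images.
- clamp: Blue ratchet bench clamp, fixed. Bed 120 x 300 mm, 20 mm high. Origin: on the table under the vertical spindle axis. Its y axis points from the spindle to the jaws (moving jaw, insulator, back stop in that order); the handle lies on its -x side; z is up.
- spindle (a joint): Turn of the toothed wheel (98 mm across, tooth tops 68 mm above the table), rad; grows as it tightens and moves the jaw 15 mm per rad. 22 teeth, 0.286 rad apart: a driving swing loses up to one tooth before the wheel moves; swinging back only clicks. The wheel and jaw stay where they are left.
- handle (a joint): Swing of the handle about the spindle axis, rad. 0: along the clamp's -x; positive: grip swings towards the jaws (+y). Stops at -0.55 and 0.55; stays where left. Pushed along the arc at the grip it takes about 0.7 N alone, 3.5 N driving an idle jaw, then 1 N more per 9 N of jaw force. One full swing moves the jaw at most 17 mm.
- grip (a point): Centre of the top of the handle's black upright grip post: 22 mm in diameter, 50 mm tall, top 158 mm above the table, 135 mm from the spindle axis. It stands rigidly on a flat bar 18 mm wide (top 104 mm above the table; a 28 mm collar to 110 mm).
- pawl (a joint): Sideways lean of the red-knobbed direction lever, rad; top-heavy, its weight keeps it over on either side at 0.21 to 0.49 (pawl on or between teeth). Negative, away from the jaws: only swings away from the jaws drive, opening. Positive, towards the jaws: only swings towards the jaws drive, tightening. 0.5 N at the knob tips it over; over 12 N forces it. Jammed while the handle is loaded.
- pawl_top (a point): Top of the lever's red ball knob (26 mm diameter, centre 13 mm below). Upright it is 154 mm above the table. The lever (8 mm stem) pivots on the handle, 40 mm from the spindle axis, 88 mm above the table, about an axis along the handle. The handle's side rails (tops 104 mm above the table, 22 mm either side) pass below the knob.
- jaw: Steel moving jaw, 70 mm wide, 20 mm thick, from 22 to 68 mm above the table. Origin: centre of the face that presses the insulator; it slides along the clamp's +y to close. Moved only by the spindle.
- stop: Steel back stop, fixed on the clamp's bed (its place varies), with a brass pad 50 x 42 mm on an adjusting screw, which bears the insulator. Origin: on the bed below the pad. The pad's face stands 2 to 10 mm from here towards the jaw, different for each job and not measured, so only feel tells when the insulator is nipped; each 1 mm of jaw travel after that adds some 20 to 30 N.
- insulator: White porcelain spool insulator, 50 mm across its flanges, 46 mm high, about 0.16 kg, standing loose on the bed between jaw and the stop's pad. Origin: centre of its underside; z along the spool. Cracks above 60 N of jaw force (10 N at the grip); 10 N or more holds firmly, 20 to 35 N (5 to 7 N at the grip) is good.
- brown_spool: Brown spool insulator, 44 mm across, 42 mm high, on the table beside the clamp; to be left alone.
- screwdriver: Orange-handled screwdriver lying on the table near the clamp; to be left alone.
- tape_roll: Black roll of tape, 70 mm across, 19 mm high; to be left alone.
- screw_jar: Jar with a yellow lid, 60 mm across, 80 mm high; to be left alone.
- carton: Yellow carton, 70 x 100 x 50 mm; to be left alone.
- wrench: Steel wrench lying on the table; to be left alone.
- socket_box: White wall socket, 80 x 80 x 30 mm; to be left alone.
Mind the look-alikes: they are no part of the job. What is meant by the insulator is not purple, and is the smaller of those in its own colour.

How it is judged:
On the way, in this order (a step that is already met when the one before it is completed fails the run):
1. the direction lever is flipped to tighten (value of joint pawl above 0.12 rad), for 0.2 s.
2. the jaw has pressed the insulator against the stop (contact force between each of stop, jaw and insulator above 10 N), for 0.2 s.
At the end, for the whole second after the job is handed in: The insulator stands upright (within 0.15 rad) and at rest, pressed between jaw and stop with at least 10 N on each side, with the direction lever left leaning to the tightening side (beyond 0.12 rad) and the robot clear of everything (all of step 2 and value of joint pawl above 0.12 rad and angle between insulator's own z axis and vertical below 0.15 rad and linear speed of insulator below 0.01 m/s); the robot touches nothing.
It fails at once if the insulator is squeezed with more than 60 N: it cracks (contact force between any of jaw, stop and insulator above 60 N).
It fails at once if the direction lever is forced: more than 12 N on it (contact force between any of the fingers, the arm and pawl above 12 N).
It fails at once if the robot touches the jaw, the stop or the insulator (contact force between any of the fingers, the arm and jaw above 1.5 N or contact force between any of the fingers, the arm and stop above 1.5 N or contact force between any of the fingers, the arm and insulator above 1.5 N).
It fails at once if any other thing on the counter is moved by more than 30 mm (distance of any of screwdriver, brown_spool, tape_roll, screw_jar, carton, wrench, socket_box from where it was at the start of the episode above 0.03 m).
It also fails if it takes over 67 s, if anything falls off the work surface, if the arm or the gripper's body presses on something with over 40 N, if the wrist force passes 120 N, or if a joint passes its speed limit or range.

ROBOT

A 6-joint arm with a two-finger parallel gripper is mounted at the origin on the work surface. World frame = base frame: x ahead of the robot, y to its left, z up, the work surface at z = 0. Lengths are in m, angles in rad, forces in N, time in s.
With the tool pointing down it reaches from about 0.25 to 0.775 m from the base axis. Payload 4 kg.
Tool frame: the origin (TCP) lies at the very end of the fingers, on their centre line; the grasp point (between the pads) lies 19 mm behind it; z points along the fingers, y is the direction in which the jaws open and shut (so a half turn about z gives the same grasp; the last joint's range is limited). The gripper opens to 94 mm and grips with 3 to 60 N. Pads are 16 mm wide; open, the fingers measure 119 mm over their backs; the gripper's body (75 mm by 177 mm) begins 78 mm behind the grasp point.
Start: joints at [1.188, 0.087, 1.371, -0, 1.684, -0.103], TCP at [0.152, 0.529, 0.206] pointing down, gripper open.
Joint ranges: [-3.1, 3.1], [-0.76, 2.03], [0.27, 2.55], [-1.08, 4.22], [0.17, 2.65], [-2.57, 2.57]. Speed limits (rad/s): [2.79, 2.79, 3.14, 3.14, 3.14, 3.14].

INTERFACE

Orientations are given as [roll, pitch, yaw] about the fixed x, y, z axes, in that order (R = Rz(yaw) Ry(pitch) Rx(roll)).
In Python, from bench import robot, cams, models gives the robot as it stands.
- The arm moves only by the tool step_arm, never from a script. Its argument "series" is a list of rows, each a list of 5 numbers: the gripper command: -1 is shut, 1 is fully open, values between are in proportion, then the shift along the tool's x, y, z in mm, then the turn about the tool's z in degrees. A call has 1 to 20 rows; each row is the pose to reach, as a shift and turn from the pose commanded when the call began, along the tool's axes at that moment; what a row does not reach only later rows make up. A row lasts 1/8 s, in which the tool goes at most 62.5 mm and 10.7 degrees, less where a joint would pass 70% of its speed; a pose out of reach is approached as far as the arm can. A call with a gripper value outside its range is refused whole. The fingers move at their own pace and stop on an object; the grip force is fixed at half the most. Time passes only in rows, so rows that repeat a pose let the fingers close. It gives the time, the measured TCP pose, the force and the opening at its end, in the units of the state.
- robot.get_obs(): the state, without advancing time (a new reading comes with each control period).
- cams.snapshot(name): name is "side" or "top" or "wrist"; returns a dict with "pixels" (480x640x3 uint8, red, green, blue), "fov_y" (degrees; the focal length in pixels is half the picture's height over the tangent of half this angle, whatever the lens; pixels are square), "cx", "cy" (the principal point, pixels), "R" (3x3) and "t" (3): a world point X has camera coordinates R X + t. Camera axes: x right, y down, z forward; pixel columns grow to the right and rows downward; lengths in m; the calibration is good to about 2 mm. A picture is of the moment at which its call begins. There is no depth.
- robot.close_job(): hands the job in, once; it reports no verdict.
Trained networks look in a picture, given as the dict that the camera call returned (one of the last four; its "shot" number tells which), for a name from the list of things; names that differ only in an ending like _2 or _b are one class to them, and where a whole thing is asked for, a point or a joint stands for the part that bears it (a point fixed in the world has none). Each returns a list of dicts, best first, with "p" (0 to 1); they miss things now and then, are a little off and sometimes report something else, mostly with a low value. They report only what shows in the picture. A call takes as long as a camera call. They do not tell look-alikes from the thing itself.
- models.find_in(picture, label): "position" ([x, y, z] in m, in world coordinates, good to about 4 mm: the middle of the surface that is visible of it).
- models.pinpoint(picture, label): "position" ([x, y, z] in m, in world coordinates, good to about 4 mm: a listed point, or the origin of a listed thing).
The state is a dict: "time": time; "joint_positions": joint angles; "qvel": joint speeds; "joint_torque": joint torques, N m; "tool_pos": TCP position; "ee_rot": TCP orientation; "wrist_force": force on the tool from outside, world axes, zero at the start; "wrist_torque": the same for the moment, N m; "width": finger opening in m.
Only numpy, scipy, OpenCV 4.12 (cv2) and the standard library are available. Lean on these libraries where they do the work, as an engineer would, in place of code of your own. Each camera call takes 0.05 s, during which the arm holds its last target. There are 200 camera calls.

## Working session

There is one attempt and no reset: what is moved stays moved. The work goes in short steps, Python scripts to look and compute and a tool call to move; the robot and the scene stay as the last step left them, time stands still between calls to the robot, and variables do not carry over. Pictures are saved under pics/ and viewed, about 8 in all and at most 12, crops included, and the job is handed in when it is done.

Besides the shell and the picture viewer there is one more tool, called after "Request:" as name([rows], argument=value, ...), one row to a line, values as JSON. step_arm: Moves the arm, as the interface text tells. Its arguments: {"type":"object","properties":{"series":{"type":"array","items":{"type":"array","items":{"type":"number"}}}},"required":["series"]}

```bash
mkdir -p pics
cat > h.py <<'E'
from bench import robot,cams,models
import cv2,numpy as np
def snap(n,save=None):
    p=cams.snapshot(n)
    if save: cv2.imwrite('pics/'+save,cv2.cvtColor(p['pixels'],cv2.COLOR_RGB2BGR))
    return p
def px(p,X):
    c=np.array(p['R'])@np.array(X)+np.array(p['t']); f=240/np.tan(np.radians(p['fov_y'])/2)
    return np.round([p['cx']+f*c[0]/c[2],p['cy']+f*c[1]/c[2]],0)
E
python3 - <<'E'
from h import *
o=robot.get_obs(); print({k:np.round(v,3) for k,v in o.items()})
for n in ['top','side']:
    p=snap(n,n+'0.png')
    for l in ['clamp','grip','pawl_top','jaw','stop','insulator','brown_spool']:
        print(n,l,[(round(d['p'],2),np.round(d['position'],3).tolist(),px(p,d['position']).tolist()) for d in models.pinpoint(p,l)[:3]])
E
```

```text
{'time': np.float64(0.0), 'joint_positions': array([ 1.188,  0.088,  1.372,  0.   ,  1.684, -0.103]), 'qvel': array([-0.   , -0.001,  0.002, -0.001, -0.   ,  0.001]), 'joint_torque': array([-0.0000e+00, -3.4018e+01, -3.0243e+01,  7.2000e-02,  3.3000e-02,
       -0.0000e+00]), 'tool_pos': array([0.152, 0.528, 0.204]), 'ee_rot': array([-3.139, -0.   ,  2.862]), 'wrist_force': array([ 0.461, -0.818, -0.484]), 'wrist_torque': array([-0.   , -0.048, -0.027]), 'width': np.float64(0.094)}
top clamp [(0.87, [0.62, -0.054, -0.002], [345.0, 235.0])]
top grip [(0.59, [0.487, -0.061, 0.157], [350.0, 282.0])]
top pawl_top [(0.52, [0.586, -0.083, 0.153], [361.0, 237.0]), (0.38, [0.614, 0.461, -0.001], [134.0, 232.0])]
top jaw [(0.87, [0.633, 0.031, 0.047], [310.0, 224.0]), (0.59, [0.5, -0.437, -0.0], [504.0, 287.0])]
top stop [(0.93, [0.642, 0.114, 0.016], [276.0, 223.0])]
top insulator [(0.84, [0.479, 0.088, 0.002], [284.0, 291.0]), (0.6, [0.636, 0.062, 0.019], [297.0, 226.0])]
top brown_spool [(0.64, [0.728, -0.066, 0.001], [350.0, 192.0])]
side clamp [(0.96, [0.623, -0.054, -0.001], [313.0, 250.0])]
side grip [(0.79, [0.489, -0.066, 0.161], [360.0, 211.0]), (0.69, [0.728, -0.06, -0.004], [279.0, 245.0]), (0.26, [0.361, -0.314, -0.001], [407.0, 205.0])]
side pawl_top [(0.45, [0.585, -0.084, 0.152], [327.0, 205.0])]
side jaw [(0.56, [0.634, 0.033, 0.049], [303.0, 257.0])]
side stop [(0.89, [0.642, 0.114, 0.022], [294.0, 284.0]), (0.2, [0.622, -0.056, 0.001], [313.0, 249.0])]
side insulator [(0.89, [0.776, 0.12, -0.002], [247.0, 286.0]), (0.77, [0.634, 0.061, 0.019], [301.0, 272.0]), (0.55, [0.481, 0.089, 0.0], [353.0, 291.0])]
side brown_spool [(0.64, [0.727, -0.06, -0.002], [279.0, 245.0])]
```

Run:
```python
import cv2,numpy as np
a=cv2.imread('pics/top0.png')[170:320,240:400];b=cv2.imread('pics/side0.png')[180:310,230:420]
a=cv2.resize(a,(400,375),interpolation=cv2.INTER_CUBIC);b=cv2.resize(b,(400,274),interpolation=cv2.INTER_CUBIC)
a=cv2.copyMakeBorder(a,0,0,0,0,cv2.BORDER_CONSTANT)
c=np.zeros((375,800,3),np.uint8);c[:,:400]=a;c[:274,400:]=b
cv2.imwrite('pics/c0.png',c)
```

```text
(no output)
```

View pics/c0.png

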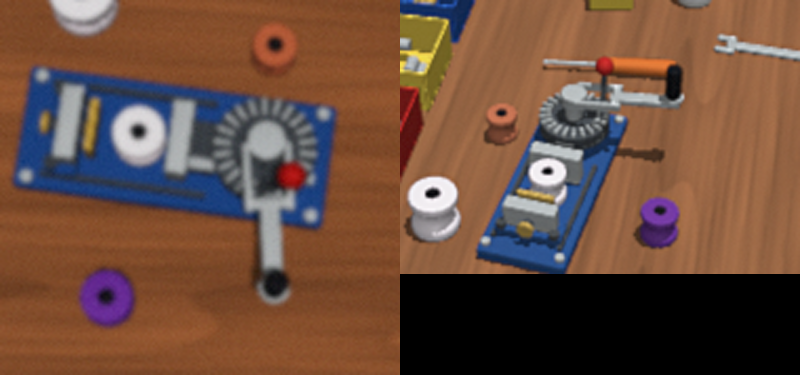

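View pics/top0.png

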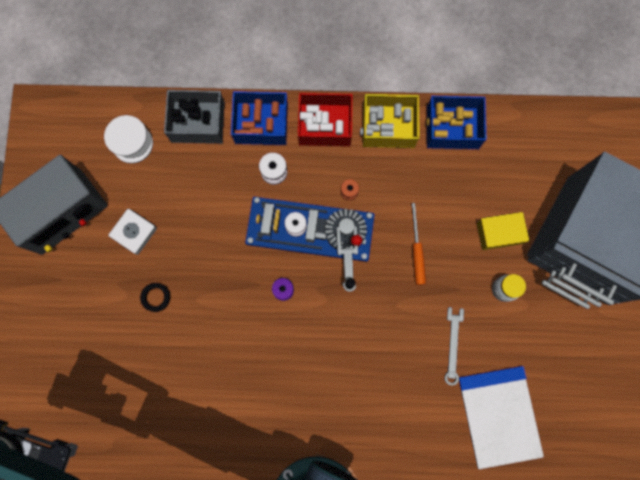

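The insulator meant is the white spool in the clamp, at (295,224) in the top view. The bigger white one at (273,167) and the purple one at (283,289) are the look-alikes. The red knob at (356,239) leans to the right, away from the jaws. First I go above the far side of the knob with the gripper shut.

Request:
step_arm([
  [-1,-603,-525,0,-20],
  [-1,-603,-525,0,-20],
  [-1,-603,-525,0,-20],
  [-1,-603,-525,0,-20],
  [-1,-603,-525,0,-20],
  [-1,-603,-525,0,-20],
  [-1,-603,-525,0,-20],
  [-1,-603,-525,0,-20],
  [-1,-603,-525,0,-20],
  [-1,-603,-525,0,-20],
  [-1,-603,-525,0,-20],
  [-1,-603,-525,0,-20],
  [-1,-603,-525,0,-20],
  [-1,-603,-525,0,-20],
  [-1,-603,-525,0,-20],
  [-1,-603,-525,0,-20],
  [-1,-603,-525,0,-20],
])

```text
time: 2.92
tool_pos: [0.5862, -0.1412, 0.2063]
ee_rot: [-3.141, 0.001, -3.071]
wrist_force: [-1.0, 0.3, 0.1]
width: 0.0007
```

Run:
```python
from h import *
o=robot.get_obs(); print({k:np.round(o[k],3) for k in ['time','tool_pos','ee_rot','wrist_force','width','joint_positions']})
for n in ['wrist','top','side']:
    p=snap(n,n+'1.png')
    for l in ['clamp','grip','pawl_top','jaw','stop','insulator']:
        print(n,l,[(round(d['p'],2),np.round(d['position'],3).tolist(),px(p,d['position']).tolist()) for d in models.pinpoint(p,l)[:2]])
```

```text
{'time': np.float64(2.925), 'tool_pos': array([ 0.586, -0.141,  0.206]), 'ee_rot': array([-3.141e+00,  1.000e-03, -3.071e+00]), 'wrist_force': array([-1.028,  0.341,  0.134]), 'width': np.float64(0.001), 'joint_positions': array([-0.331,  0.205,  1.236,  0.   ,  1.699, -1.972])}
wrist clamp [(0.58, [0.619, -0.054, 0.0], [402.0, 250.0]), (0.21, [0.632, 0.037, 0.046], [507.0, 283.0])]
wrist grip [(0.81, [0.486, -0.062, 0.16], [475.0, 94.0])]
wrist pawl_top [(0.67, [0.586, -0.082, 0.152], [412.0, 261.0])]
wrist jaw [(0.66, [0.634, 0.033, 0.044], [502.0, 284.0])]
wrist stop [(0.77, [0.64, 0.111, 0.021], [568.0, 286.0]), (0.6, [0.622, -0.058, -0.001], [398.0, 251.0])]
wrist insulator [(0.98, [0.634, 0.061, 0.021], [520.0, 278.0]), (0.87, [0.482, 0.089, -0.001], [567.0, 122.0])]
top clamp [(0.64, [0.62, -0.053, -0.001], [344.0, 235.0]), (0.57, [0.632, -0.424, -0.003], [497.0, 234.0])]
top grip []
top pawl_top [(0.54, [0.584, -0.082, 0.152], [360.0, 238.0]), (0.23, [0.454, 0.395, 0.0], [156.0, 298.0])]
top jaw [(0.95, [0.632, 0.033, 0.046], [309.0, 225.0]), (0.7, [0.642, 0.118, 0.016], [274.0, 223.0])]
top stop [(0.62, [0.64, 0.115, 0.019], [275.0, 223.0]), (0.41, [0.634, 0.062, 0.019], [297.0, 226.0])]
top insulator [(0.82, [0.478, 0.088, 0.001], [285.0, 291.0]), (0.7, [0.637, 0.063, 0.018], [297.0, 225.0])]
side clamp [(0.75, [0.621, -0.052, -0.0], [313.0, 250.0])]
side grip [(0.75, [0.49, -0.065, 0.159], [360.0, 211.0])]
side pawl_top [(0.64, [0.624, -0.054, -0.001], [312.0, 250.0]), (0.54, [0.587, -0.077, 0.153], [326.0, 207.0])]
side jaw [(0.78, [0.631, 0.036, 0.046], [304.0, 259.0])]
side stop [(0.69, [0.642, 0.113, 0.021], [294.0, 284.0])]
side insulator [(0.89, [0.776, 0.122, -0.002], [247.0, 286.0]), (0.85, [0.482, 0.092, -0.001], [353.0, 292.0])]
```

View pics/wrist1.png

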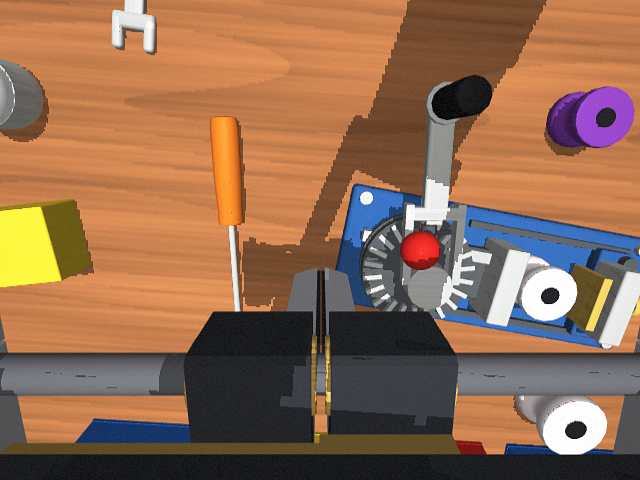

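Knob at (421,250) in the wrist view still leans away from the jaws (over the wheel side). The screwdriver is clear of the finger path.

Request:
step_arm([
  [-1,0,0,40,0],
  [-1,0,0,84,0],
  [-1,0,12,84,0],
  [-1,0,24,84,0],
  [-1,0,32,84,0],
  [-1,0,36,84,0],
  [-1,0,40,84,0],
  [-1,0,44,84,0],
  [-1,0,48,84,0],
  [-1,0,52,84,0],
  [-1,0,55,84,0],
  [-1,0,58,84,0],
  [-1,0,61,84,0],
  [-1,0,64,84,0],
  [-1,0,64,84,0],
])

```text
time: 5.85
tool_pos: [0.582, -0.0784, 0.1215]
ee_rot: [3.141, 0.0, -3.072]
wrist_force: [-0.3, 0.0, -0.4]
width: 0.0006
```

Run:
```python
from h import *
o=robot.get_obs(); print({k:np.round(o[k],3) for k in ['time','tool_pos','wrist_force']})
for n in ['side','wrist']:
    p=snap(n,n+'2.png')
    for l in ['grip','pawl_top']:
        print(n,l,[(round(d['p'],2),np.round(d['position'],3).tolist(),px(p,d['position']).tolist()) for d in models.pinpoint(p,l)[:2]])
```

```text
{'time': np.float64(5.85), 'tool_pos': array([ 0.582, -0.078,  0.121]), 'wrist_force': array([-0.317,  0.04 , -0.419])}
side grip [(0.67, [0.487, -0.067, 0.16], [361.0, 210.0])]
side pawl_top [(0.65, [0.578, -0.042, 0.155], [327.0, 214.0])]
wrist grip [(0.61, [0.487, -0.063, 0.162], [385.0, 67.0]), (0.36, [0.725, -0.061, -0.0], [327.0, 389.0])]
wrist pawl_top [(0.81, [0.579, -0.04, 0.152], [411.0, 311.0])]
```

View pics/wrist2.png

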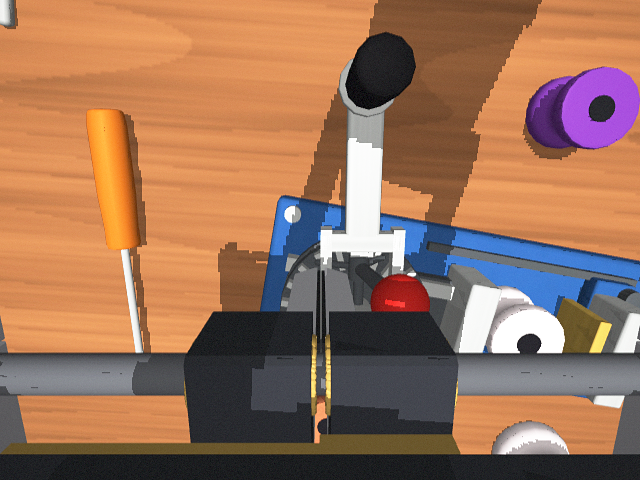

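Flipped: the knob at (400,295) now leans towards the jaws, and there is no force on the wrist. Next I back off, go above the grip and straddle the post loosely.

Request:
step_arm([
  [-1,0,-25,0,0],
  [-1,0,-30,-50,0],
  [-1,0,-30,-75,0],
  [-0.05,50,0,-75,0],
  [-0.05,93,20,-75,0],
  [-0.05,93,20,-75,0],
  [-0.05,93,20,-75,0],
  [-0.05,93,20,-75,0],
])

```text
time: 7.15
tool_pos: [0.489, -0.0656, 0.1966]
ee_rot: [-3.141, 0.001, -3.073]
wrist_force: [-0.4, -0.1, 0.0]
width: 0.0441
```

Run:
```python
from h import *
o=robot.get_obs(); print({k:np.round(o[k],3) for k in ['time','tool_pos','ee_rot','wrist_force','width']})
for n in ['side','wrist','top']:
    p=snap(n,n+'3.png')
    for l in ['grip','pawl_top']:
        print(n,l,[(round(d['p'],2),np.round(d['position'],3).tolist(),px(p,d['position']).tolist()) for d in models.pinpoint(p,l)[:2]])
```

```text
{'time': np.float64(7.15), 'tool_pos': array([ 0.489, -0.066,  0.197]), 'ee_rot': array([-3.141e+00,  1.000e-03, -3.073e+00]), 'wrist_force': array([-0.381, -0.074,  0.013]), 'width': np.float64(0.044)}
side grip [(0.77, [0.489, -0.067, 0.161], [360.0, 210.0])]
side pawl_top [(0.66, [0.581, -0.04, 0.152], [326.0, 215.0]), (0.62, [0.361, -0.314, 0.001], [407.0, 205.0])]
wrist grip [(0.81, [0.487, -0.064, 0.164], [322.0, 264.0])]
wrist pawl_top [(0.91, [0.582, -0.04, 0.153], [347.0, 398.0])]
top grip [(0.37, [0.484, -0.064, 0.157], [351.0, 283.0])]
top pawl_top []
```

View pics/wrist3.png

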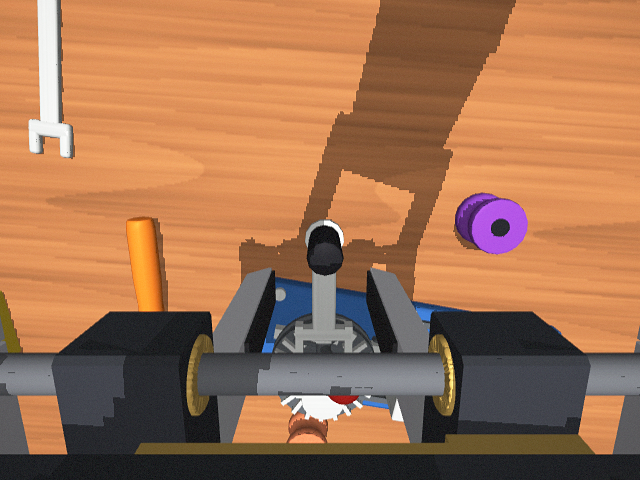

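Post top at (325,250), centred between the fingers. I lower around it, narrow the fingers to a loose fit and make the first driving swing, well short of contact.

Request:
step_arm([
  [-0.05,0,0,40,0],
  [-0.05,0,0,78,0],
  [-0.4,0,0,78,0],
  [-0.4,0,0,78,0],
  [-0.4,0,0,78,0],
  [-0.4,0,6,78,2.5],
  [-0.4,-0.5,11.8,78,5],
  [-0.4,-2.1,23.4,78,10],
  [-0.4,-4.6,34.9,78,15],
  [-0.4,-8.1,46.2,78,20],
  [-0.4,-12.6,57.1,78,25],
  [-0.4,-18.1,67.5,78,30],
  [-0.4,-24.4,77.4,78,35],
  [-0.4,-31.6,86.8,78,40],
  [-0.4,-31.6,86.8,78,40],
])

```text
time: 9.48
tool_pos: [0.5143, 0.0238, 0.12]
ee_rot: [3.14, 0.002, 2.515]
wrist_force: [-0.3, -0.9, 1.4]
width: 0.0282
```

Run:
```python
from h import *
o=robot.get_obs(); print({k:np.round(o[k],3) for k in ['time','tool_pos','ee_rot','wrist_force','width','joint_positions']})
for n in ['side','top','wrist']:
    p=snap(n,n+'4.png')
    for l in ['grip','pawl_top','jaw','insulator']:
        print(n,l,[(round(d['p'],2),np.round(d['position'],3).tolist(),px(p,d['position']).tolist()) for d in models.pinpoint(p,l)[:2]])
```

```text
{'time': np.float64(9.475), 'tool_pos': array([0.514, 0.024, 0.12 ]), 'ee_rot': array([3.140e+00, 2.000e-03, 2.515e+00]), 'wrist_force': array([-0.313, -0.929,  1.377]), 'width': np.float64(0.028), 'joint_positions': array([-0.064,  0.04 ,  1.591, -0.   ,  1.508, -1.008])}
side grip [(0.56, [0.513, 0.019, 0.16], [347.0, 230.0])]
side pawl_top [(0.43, [0.608, -0.007, 0.147], [314.0, 223.0])]
side jaw [(0.76, [0.635, 0.042, 0.045], [302.0, 261.0])]
side insulator [(0.92, [0.775, 0.12, -0.002], [248.0, 286.0]), (0.84, [0.635, 0.066, 0.021], [301.0, 272.0])]
top grip []
top pawl_top [(0.21, [0.639, 0.114, 0.019], [276.0, 224.0])]
top jaw [(0.43, [0.629, 0.038, 0.044], [307.0, 226.0])]
top insulator [(0.8, [0.48, 0.088, 0.004], [285.0, 290.0]), (0.79, [0.773, 0.12, 0.001], [276.0, 172.0])]
wrist grip [(0.68, [0.513, 0.022, 0.162], [314.0, 331.0])]
wrist pawl_top []
wrist jaw []
wrist insulator [(0.84, [0.772, 0.126, -0.002], [587.0, 397.0]), (0.66, [0.482, 0.091, 0.002], [368.0, 148.0])]
```

Request:
step_arm([
  [-0.4,-0.5,-11.8,0,-5],
  [-0.4,-2.1,-23.4,0,-10],
  [-0.4,-4.6,-34.9,0,-15],
  [-0.4,-8.1,-46.2,0,-20],
  [-0.4,-12.6,-57.1,0,-25],
  [-0.4,-18.1,-67.5,0,-30],
  [-0.4,-24.4,-77.4,0,-35],
  [-0.4,-31.6,-86.8,0,-40],
  [-0.4,-39.5,-95.5,0,-45],
  [-0.4,-48.2,-103.4,0,-50],
  [-0.4,-57.6,-110.6,0,-55],
  [-0.4,-61.5,-113.2,0,-57],
  [-0.4,-61.5,-113.2,0,-57],
])

```text
time: 11.85
tool_pos: [0.4966, -0.1042, 0.1184]
ee_rot: [3.141, 0.0, -2.776]
wrist_force: [-0.3, -0.7, -1.1]
width: 0.0281
```

Run:
```python
from h import *
o=robot.get_obs(); print({k:np.round(o[k],3) for k in ['time','tool_pos','ee_rot','wrist_force','width','joint_positions']})
for n in ['side','top','wrist']:
    p=snap(n,n+'5.png')
    for l in ['grip','pawl_top','jaw','insulator']:
        print(n,l,[(round(d['p'],2),np.round(d['position'],3).tolist(),px(p,d['position']).tolist()) for d in models.pinpoint(p,l)[:3]])
```

```text
{'time': np.float64(11.85), 'tool_pos': array([ 0.497, -0.104,  0.118]), 'ee_rot': array([ 3.141,  0.   , -2.776]), 'wrist_force': array([-0.314, -0.725, -1.082]), 'width': np.float64(0.028), 'joint_positions': array([-0.319,  0.027,  1.608,  0.   ,  1.507, -2.255])}
side grip [(0.82, [0.498, -0.107, 0.162], [359.0, 201.0]), (0.58, [0.496, -0.438, 0.001], [371.0, 178.0])]
side pawl_top [(0.56, [0.577, -0.052, 0.153], [328.0, 212.0])]
side jaw [(0.24, [0.611, 0.453, -0.002], [277.0, 396.0])]
side insulator [(0.82, [0.633, 0.062, 0.022], [301.0, 271.0]), (0.72, [0.484, 0.091, -0.001], [352.0, 291.0]), (0.71, [0.774, 0.121, 0.003], [248.0, 285.0])]
top grip []
top pawl_top [(0.58, [0.581, -0.056, 0.155], [348.0, 239.0])]
top jaw [(0.83, [0.635, 0.04, 0.043], [306.0, 224.0])]
top insulator [(0.97, [0.635, 0.066, 0.018], [295.0, 226.0]), (0.94, [0.483, 0.089, 0.001], [284.0, 289.0]), (0.8, [0.77, 0.119, -0.001], [276.0, 174.0])]
wrist grip [(0.94, [0.497, -0.102, 0.162], [320.0, 329.0])]
wrist pawl_top []
wrist jaw []
wrist insulator [(0.72, [0.48, 0.093, 0.002], [551.0, 298.0]), (0.4, [0.622, -0.058, 0.0], [317.0, 382.0])]
```

View pics/wrist5.png

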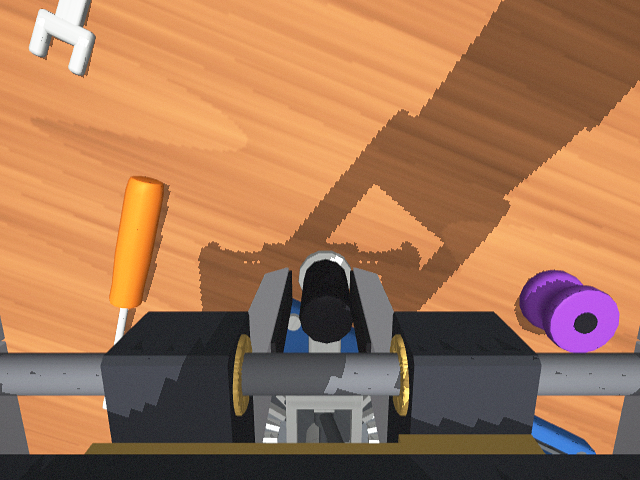

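Handle is back at about -0.5 rad, and the jaw kept its 8 mm. Second driving swing, ending in motion so that the force can be read.

Request:
step_arm([
  [-0.4,-0.5,11.8,0,5],
  [-0.4,-2.1,23.4,0,10],
  [-0.4,-4.6,34.9,0,15],
  [-0.4,-8.1,46.2,0,20],
  [-0.4,-12.6,57.1,0,25],
  [-0.4,-15.2,62.3,0,27.5],
  [-0.4,-18.1,67.5,0,30],
  [-0.4,-21.1,72.5,0,32.5],
  [-0.4,-24.4,77.4,0,35],
])

```text
time: 13.72
tool_pos: [0.491, -0.0243, 0.1184]
ee_rot: [-3.139, -0.001, 2.895]
wrist_force: [-1.9, -3.3, 1.5]
width: 0.0284
```

```bash
cat >> h.py <<'E'
def rep(n=0):
    o=robot.get_obs(); y=o['ee_rot'][2]; t=np.array([np.sin(y),-np.cos(y)]); f=o['wrist_force']
    v=o['tool_pos'][:2]-np.array([.6205,-.0535]); a=np.arctan2(v@[.124,.992],-(v@[.992,-.124]))
    print('t %.2f'%o['time'],'Ftan %.2f'%(f[:2]@t),'Mz %.3f'%o['wrist_torque'][2],np.round(f,2),np.round(o['tool_pos'],4),'phi %.3f'%a,'r %.4f'%np.hypot(*v),'w',round(o['width'],4))
    for k in ['side','top'][:n]:
        p=snap(k)
        for l in ['jaw','insulator','grip','pawl_top']: print(k,l,[(round(d['p'],2),np.round(d['position'],3).tolist()) for d in models.pinpoint(p,l)[:3]])
E
python3 -c "
from h import *
rep();rep(2)"
```

```text
t 13.72 Ftan -3.67 Mz 0.014 [-1.94 -3.3   1.48] [ 0.491  -0.0243  0.1184] phi 0.098 r 0.1328 w 0.0284
t 13.72 Ftan -3.67 Mz 0.014 [-1.94 -3.3   1.48] [ 0.491  -0.0243  0.1184] phi 0.098 r 0.1328 w 0.0284
side jaw [(0.51, [0.634, 0.044, 0.048])]
side insulator [(0.78, [0.484, 0.091, -0.0]), (0.67, [0.777, 0.123, 0.001])]
side grip [(0.76, [0.492, -0.029, 0.16]), (0.28, [0.631, -0.426, 0.001])]
side pawl_top [(0.57, [0.591, -0.013, 0.148])]
top jaw [(0.76, [0.635, 0.04, 0.044])]
top insulator [(0.9, [0.482, 0.087, 0.003]), (0.73, [0.638, 0.069, 0.017]), (0.66, [0.725, -0.066, 0.001])]
top grip [(0.42, [0.602, -0.23, 0.0])]
top pawl_top []
```

```bash
python3 -c "
import cv2
a=cv2.imread('pics/wrist1.png')[230:350,480:640];cv2.imwrite('pics/c1.png',cv2.resize(a,None,fx=5,fy=5,interpolation=cv2.INTER_CUBIC))"
```

```text
(no output)
```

View pics/c1.png

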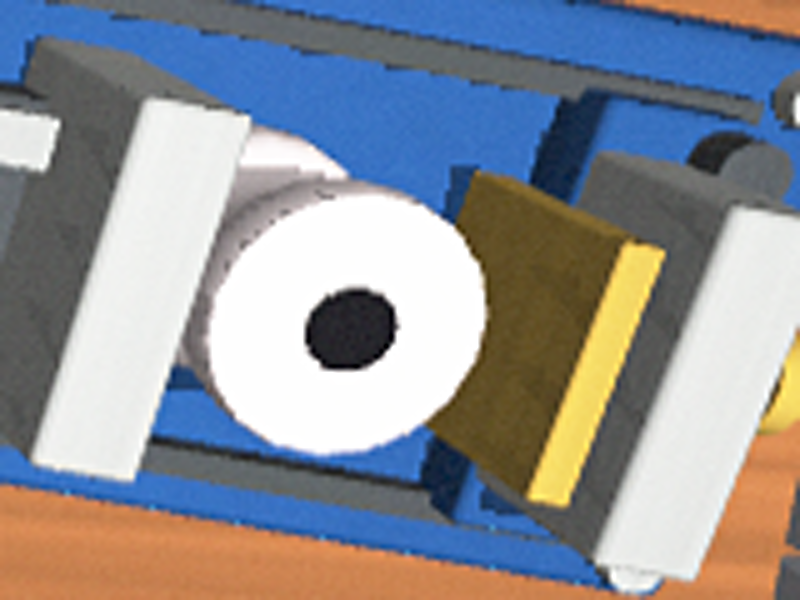

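Run:
```python
from h import *
from scipy.spatial.transform import Rotation as Ro
o=robot.get_obs(); p=snap('wrist')
T=lambda pos,e:(Ro.from_euler('xyz',e).as_matrix(),np.array(pos))
R1,t1=T(o['tool_pos'],o['ee_rot']); R0,t0=T([.5862,-.1412,.2063],[-3.141,.001,-3.071])
R,t=np.array(p['R']),np.array(p['t'])
# X1 = R1 R0^T (X0-t0)+t1
Rn=R@R1@R0.T; tn=R@t1+t-Rn@t0
f=240/np.tan(np.radians(p['fov_y'])/2); C=-Rn.T@tn
def at(u,v,z):
    d=Rn.T@np.array([(480+u/5-p['cx'])/f,(230+v/5-p['cy'])/f,1]); return C+d*(z-C[2])/d[2]
S=np.array([.6205,-.0535])
ax=None
pts={'jaw':[(248,118,.068),(135,480,.068)],'ins':[(348,323,.066),(485,310,.066),(210,330,.066)],'pad':[(625,240,.064),(528,497,.064),(625,240,.062),(528,497,.062)]}
for k,v in pts.items():
    for q in v:
        X=at(*q); print(k,np.round(X,4),'along %.4f'%((X[:2]-S)@[.124,.992]),'x %.4f'%((X[:2]-S)@[.992,-.124]))
```

```text
jaw [0.5967 0.0388 0.068 ] along 0.0886 x -0.0351
jaw [0.6645 0.032  0.068 ] along 0.0903 x 0.0330
ins [0.633  0.0649 0.066 ] along 0.1190 x -0.0023
ins [0.6288 0.0883 0.066 ] along 0.1417 x -0.0093
ins [0.636 0.041 0.066] along 0.0956 x 0.0037
pad [0.6149 0.1112 0.064 ] along 0.1627 x -0.0260
pad [0.6646 0.1058 0.064 ] along 0.1635 x 0.0240
pad [0.6155 0.1128 0.062 ] along 0.1644 x -0.0256
pad [0.6655 0.1073 0.062 ] along 0.1651 x 0.0247
```

Travel needed is about 24 mm, from jaw face 0.089 and pad 0.1635 along the axis, less 50. At most 19 mm is done, so at least about 3.5 mm remain. The idle driving force reads 3.7 N.

Request:
step_arm([
  [-0.4,-0.2,6.6,0,2.8],
  [-0.4,-0.6,13.2,0,5.6],
  [-0.4,-1.5,20,0,8.5],
])

```text
time: 14.65
tool_pos: [0.4974, -0.0041, 0.1184]
ee_rot: [-3.141, -0.001, 2.746]
wrist_force: [-3.2, -3.0, 1.9]
width: 0.028
```

```bash
python3 -c "
from h import *
rep(1)"
```

```text
t 14.65 Ftan -3.97 Mz -0.013 [-3.23 -2.96  1.89] [ 0.4974 -0.0041  0.1184] phi 0.257 r 0.1326 w 0.028
side jaw [(0.7, [0.634, 0.048, 0.048]), (0.54, [0.727, -0.06, -0.002])]
side insulator [(0.86, [0.48, 0.091, -0.0]), (0.75, [0.776, 0.123, -0.001]), (0.68, [0.636, 0.07, 0.022])]
side grip [(0.84, [0.499, -0.012, 0.16])]
side pawl_top [(0.65, [0.597, -0.012, 0.149])]
```

Request:
step_arm([
  [-0.4,-0.2,6.6,0,2.8],
  [-0.4,-0.6,13.2,0,5.6],
  [-0.4,-1.5,20,0,8.5],
])

```text
time: 15.28
tool_pos: [0.5067, 0.0133, 0.1183]
ee_rot: [-3.14, -0.0, 2.598]
wrist_force: [-2.3, -2.7, 0.5]
width: 0.028
```

```bash
python3 -c "
from h import *
rep(2)"
```

```text
t 15.28 Ftan -3.50 Mz 0.000 [-2.28 -2.71  0.51] [0.5067 0.0133 0.1183] phi 0.407 r 0.1319 w 0.028
side jaw [(0.78, [0.634, 0.048, 0.047]), (0.55, [0.496, -0.44, 0.0])]
side insulator [(0.98, [0.775, 0.121, 0.002]), (0.91, [0.482, 0.088, -0.002]), (0.66, [0.635, 0.072, 0.02])]
side grip [(0.77, [0.504, 0.008, 0.157])]
side pawl_top [(0.46, [0.605, -0.006, 0.148])]
top jaw [(0.65, [0.632, 0.046, 0.044])]
top insulator [(0.6, [0.774, 0.118, 0.002]), (0.46, [0.479, 0.09, 0.003]), (0.41, [0.638, 0.071, 0.018])]
top grip []
top pawl_top []
```

Request:
step_arm([
  [-0.4,-0.5,-11.8,0,-5],
  [-0.4,-2.1,-23.4,0,-10],
  [-0.4,-4.6,-34.9,0,-15],
  [-0.4,-8.1,-46.2,0,-20],
  [-0.4,-12.6,-57.1,0,-25],
  [-0.4,-18.1,-67.5,0,-30],
  [-0.4,-24.4,-77.4,0,-35],
  [-0.4,-31.6,-86.8,0,-40],
  [-0.4,-39.5,-95.5,0,-45],
  [-0.4,-48.2,-103.4,0,-50],
  [-0.4,-53.8,-107.8,0,-53],
  [-0.4,-53.8,-107.8,0,-53],
])

```text
time: 17.27
tool_pos: [0.4982, -0.1065, 0.1189]
ee_rot: [-3.141, 0.002, -2.759]
wrist_force: [-0.6, -0.1, -0.4]
width: 0.0282
```

```bash
python3 -c "
from h import *
rep(2)"
```

```text
t 17.27 Ftan 0.14 Mz -0.017 [-0.59 -0.09 -0.39] [ 0.4982 -0.1065  0.1189] phi -0.533 r 0.1333 w 0.0282
side jaw [(0.81, [0.632, 0.048, 0.046])]
side insulator [(0.79, [0.48, 0.09, -0.002]), (0.61, [0.776, 0.121, 0.003]), (0.58, [0.727, -0.059, 0.003])]
side grip [(0.59, [0.498, -0.109, 0.158])]
side pawl_top [(0.58, [0.58, -0.056, 0.154])]
top jaw [(0.78, [0.633, 0.046, 0.042]), (0.29, [0.452, 0.396, 0.0])]
top insulator [(0.84, [0.771, 0.12, 0.0]), (0.67, [0.481, 0.09, -0.0])]
top grip []
top pawl_top [(0.51, [0.601, -0.233, 0.0]), (0.48, [0.578, -0.06, 0.154])]
```

Request:
step_arm([
  [-0.4,-0.5,11.8,0,5],
  [-0.4,-2.1,23.4,0,10],
  [-0.4,-4.6,34.9,0,15],
  [-0.4,-6.2,40.6,0,17.5],
  [-0.4,-8.1,46.2,0,20],
  [-0.4,-10.3,51.7,0,22.5],
])

```text
time: 18.52
tool_pos: [0.4875, -0.0555, 0.1185]
ee_rot: [-3.139, -0.0, 3.13]
wrist_force: [-0.5, -3.4, -0.9]
width: 0.0277
```

```bash
python3 -c "
from h import *
rep(2)"
```

```text
t 18.52 Ftan -3.37 Mz 0.015 [-0.47 -3.37 -0.9 ] [ 0.4875 -0.0555  0.1185] phi -0.139 r 0.1330 w 0.0277
side jaw [(0.84, [0.632, 0.049, 0.048]), (0.51, [0.635, 0.069, 0.023])]
side insulator [(0.86, [0.778, 0.12, 0.0]), (0.72, [0.482, 0.089, -0.002]), (0.7, [0.633, -0.428, 0.001])]
side grip [(0.96, [0.486, -0.064, 0.16]), (0.73, [0.621, -0.052, 0.003])]
side pawl_top [(0.59, [0.582, -0.024, 0.149]), (0.33, [0.633, -0.427, 0.001])]
top jaw [(0.62, [0.636, 0.046, 0.046])]
top insulator [(0.95, [0.636, 0.07, 0.018]), (0.82, [0.769, 0.12, -0.002]), (0.71, [0.481, 0.088, 0.004])]
top grip []
top pawl_top []
```

Request:
step_arm([
  [-0.4,-0.2,6.6,0,2.8],
  [-0.4,-0.6,12.5,0,5.3],
  [-0.4,-1.3,18.8,0,8],
])

```text
time: 19.4
tool_pos: [0.4888, -0.0362, 0.1184]
ee_rot: [-3.14, -0.001, 2.991]
wrist_force: [-2.1, -4.5, 0.5]
width: 0.0284
```

```bash
python3 -c "
from h import *
rep(2)"
```

```text
t 19.40 Ftan -4.77 Mz -0.050 [-2.09 -4.5   0.49] [ 0.4888 -0.0362  0.1184] phi 0.006 r 0.1328 w 0.0284
side jaw [(0.86, [0.635, 0.051, 0.046])]
side insulator [(0.85, [0.777, 0.12, 0.002]), (0.75, [0.633, 0.074, 0.02])]
side grip [(0.96, [0.491, -0.046, 0.16])]
side pawl_top [(0.7, [0.491, -0.045, 0.159]), (0.41, [0.586, -0.021, 0.146])]
top jaw [(0.94, [0.634, 0.048, 0.046])]
top insulator [(0.87, [0.77, 0.12, -0.001]), (0.61, [0.482, 0.09, 0.002]), (0.57, [0.641, 0.075, 0.018])]
top grip []
top pawl_top []
```

Force rose a little, to 4.8 N, so I take small steps to tell bite from noise.

Request:
step_arm([
  [-0.4,0,3.5,0,1.5],
  [-0.4,-0.1,7,0,3],
])

```text
time: 20.15
tool_pos: [0.4903, -0.0289, 0.1184]
ee_rot: [-3.141, 0.0, 2.938]
wrist_force: [-0.5, -2.5, -0.5]
width: 0.0285
```

```bash
python3 -c "
from h import *
rep()"
```

```text
t 20.15 Ftan -2.57 Mz -0.014 [-0.5  -2.52 -0.46] [ 0.4903 -0.0289  0.1184] phi 0.062 r 0.1325 w 0.0285
```

Noise, so it is still idle.

Request:
step_arm([
  [-0.4,0,3.5,0,1.5],
  [-0.4,-0.1,7,0,3],
  [-0.4,-0.4,10.6,0,4.5],
])

```text
time: 20.52
tool_pos: [0.4928, -0.0182, 0.1184]
ee_rot: [-3.142, -0.0, 2.86]
wrist_force: [-1.0, -4.1, -0.9]
width: 0.0285
```

```bash
python3 -c "
from h import *
rep(1)"
```

```text
t 20.52 Ftan -4.19 Mz 0.018 [-0.98 -4.07 -0.95] [ 0.4928 -0.0182  0.1184] phi 0.146 r 0.1325 w 0.0285
side jaw [(0.77, [0.636, 0.053, 0.047]), (0.59, [0.634, 0.076, 0.02])]
side insulator [(0.79, [0.774, 0.125, 0.001]), (0.75, [0.483, 0.089, -0.001]), (0.51, [0.637, 0.079, 0.021])]
side grip [(0.77, [0.492, -0.023, 0.16])]
side pawl_top [(0.66, [0.593, -0.015, 0.146])]
```

Request:
step_arm([
  [-0.4,0,3.5,0,1.5],
  [-0.4,-0.1,7,0,3],
  [-0.4,-0.4,10.6,0,4.5],
])

```text
time: 21.15
tool_pos: [0.4961, -0.0083, 0.1184]
ee_rot: [-3.141, -0.0, 2.781]
wrist_force: [-2.3, -3.1, -0.6]
width: 0.0282
```

```bash
python3 -c "
from h import *
rep(0)"
```

```text
t 21.15 Ftan -3.74 Mz 0.046 [-2.31 -3.13 -0.63] [ 0.4961 -0.0083  0.1184] phi 0.224 r 0.1324 w 0.0282
```

Request:
step_arm([
  [-0.4,0,3.5,0,1.5],
  [-0.4,-0.1,7,0,3],
])

```text
time: 21.4
tool_pos: [0.4987, -0.0015, 0.1184]
ee_rot: [3.142, -0.0, 2.729]
wrist_force: [-1.5, -3.0, -0.9]
width: 0.0285
```

```bash
python3 -c "
from h import *
rep(1)"
```

```text
t 21.40 Ftan -3.35 Mz 0.008 [-1.5  -3.   -0.93] [ 0.4987 -0.0015  0.1184] phi 0.279 r 0.1324 w 0.0285
side jaw [(0.67, [0.631, 0.057, 0.047]), (0.18, [0.615, 0.454, -0.003])]
side insulator [(0.78, [0.636, 0.08, 0.021]), (0.68, [0.623, -0.051, 0.005]), (0.62, [0.774, 0.12, 0.001])]
side grip [(0.63, [0.498, -0.007, 0.159]), (0.48, [0.6, -0.226, -0.0])]
side pawl_top [(0.57, [0.596, -0.012, 0.148])]
```

Request:
step_arm([
  [-0.4,0,3.5,0,1.5],
  [-0.4,-0.1,7,0,3],
  [-0.4,-0.4,10.6,0,4.5],
])

```text
time: 22.02
tool_pos: [0.503, 0.0074, 0.1184]
ee_rot: [-3.14, -0.0, 2.65]
wrist_force: [-2.3, -4.8, -1.2]
width: 0.0281
```

```bash
python3 -c "
from h import *
rep(0)"
```

```text
t 22.02 Ftan -5.32 Mz 0.017 [-2.3  -4.8  -1.16] [0.503  0.0074 0.1184] phi 0.354 r 0.1323 w 0.0281
```

Request:
step_arm([
  [-0.4,0,2.4,0,1],
  [-0.4,0,4.7,0,2],
])

```text
time: 22.28
tool_pos: [0.505, 0.011, 0.1184]
ee_rot: [-3.139, -0.0, 2.616]
wrist_force: [-3.8, -6.6, -0.2]
width: 0.0285
```

```bash
python3 -c "
from h import *
rep(2)"
```

```text
t 22.27 Ftan -7.62 Mz 0.060 [-3.78 -6.61 -0.25] [0.505  0.011  0.1184] phi 0.385 r 0.1323 w 0.0285
side jaw [(0.73, [0.635, 0.056, 0.05])]
side insulator [(0.95, [0.484, 0.091, 0.002]), (0.8, [0.775, 0.124, -0.0]), (0.5, [0.635, 0.08, 0.023])]
side grip [(0.66, [0.502, 0.008, 0.161])]
side pawl_top [(0.54, [0.603, -0.008, 0.149])]
top jaw [(0.78, [0.633, 0.052, 0.046])]
top insulator [(0.69, [0.771, 0.12, 0.001]), (0.57, [0.478, 0.089, -0.001]), (0.55, [0.637, 0.078, 0.021])]
top grip [(0.51, [0.633, -0.424, 0.0])]
top pawl_top []
```

Bite: 7.6 N, rising over the last two steps from the 3.5 N idle. Stop, back off slightly while opening, and lift clear.

Request:
step_arm([
  [-0.25,0,-3,0,0],
  [-0.05,0,-3,0,0],
  [-0.05,0,-3,0,0],
  [-0.05,0,-3,-20,0],
  [-0.05,0,-3,-60,0],
  [-0.05,0,-3,-90,0],
  [-0.05,80,-3,-120,0],
  [-0.05,120,-3,-120,0],
  [-0.05,120,-3,-120,0],
  [-0.05,120,-3,-120,0],
])

```text
time: 24.02
tool_pos: [0.4006, 0.0694, 0.2386]
ee_rot: [3.141, 0.001, 2.618]
wrist_force: [0.1, 0.2, 0.0]
width: 0.0444
```

Run:
```python
from h import *
rep(2)
p=snap('wrist','w6.png')
for l in ['pawl_top','grip','jaw','insulator','stop']: print(l,[(round(d['p'],2),np.round(d['position'],3).tolist()) for d in models.pinpoint(p,l)[:2]])
s=snap('side');a=s['pixels'][190:310,240:400,::-1];a=cv2.resize(a,None,fx=3,fy=3,interpolation=cv2.INTER_CUBIC)
b=cv2.resize(p['pixels'][:,:,::-1],(480,360))
c=np.zeros((360,800,3),np.uint8);c[:,:320]=a[:,80:400];c[:,320:]=b
cv2.imwrite('pics/f.png',c)
```

```text
t 24.02 Ftan 0.23 Mz -0.043 [0.1  0.2  0.02] [0.4006 0.0694 0.2386] phi 0.385 r 0.2519 w 0.0444
side jaw [(0.56, [0.635, 0.059, 0.046])]
side insulator [(0.72, [0.636, 0.08, 0.022]), (0.69, [0.481, 0.092, 0.0])]
side grip [(0.87, [0.503, -0.0, 0.159])]
side pawl_top [(0.4, [0.6, -0.009, 0.146])]
top jaw [(0.76, [0.635, 0.054, 0.048]), (0.29, [0.452, 0.394, -0.001])]
top insulator [(0.93, [0.769, 0.12, 0.004]), (0.59, [0.638, 0.079, 0.02])]
top grip [(0.69, [0.501, 0.007, 0.158])]
top pawl_top [(0.76, [0.598, -0.01, 0.15]), (0.3, [0.454, 0.394, 0.001])]
pawl_top []
grip [(0.62, [0.501, 0.003, 0.161])]
jaw []
insulator [(0.65, [0.481, 0.087, -0.001])]
stop []
```

View pics/f.png

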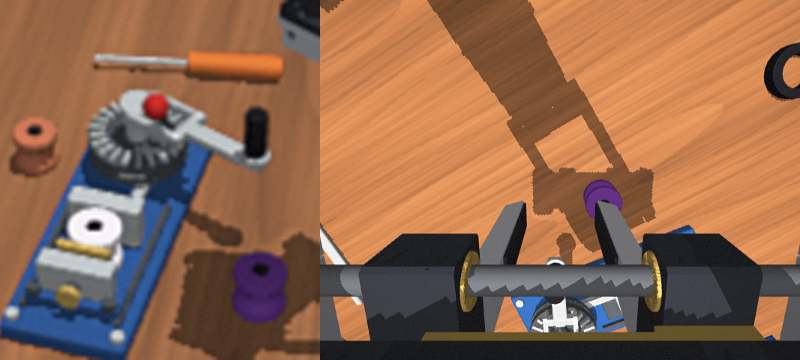

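The picture shows the insulator upright between jaw and pad, with the red knob leaning to the jaws. My last reading was single and noisy, so I'll go back to exactly the same handle pose, with no further travel, and average the force.

Request:
step_arm([
  [-0.05,-40,0,0,0],
  [-0.05,-80,0,20,0],
  [-0.05,-120,0,30,0],
  [-0.05,-120,0,60,0],
  [-0.05,-120,0,100,0],
  [-0.05,-120,0,120,0],
  [-0.4,-120,0,120,0],
  [-0.4,-120,0,120,0],
  [-0.4,-120,0,120,0],
  [-0.4,-120,1.5,120,0],
  [-0.4,-120,3,120,0],
])

```text
time: 26.25
tool_pos: [0.5045, 0.0106, 0.1191]
ee_rot: [-3.138, -0.0, 2.617]
wrist_force: [-5.7, -5.3, -0.5]
width: 0.0285
```

Run:
```python
from h import *
for i in range(10): rep(); cams.snapshot('side')
```

```text
t 26.25 Ftan -7.43 Mz -0.007 [-5.68 -5.3  -0.53] [0.5045 0.0106 0.1191] phi 0.380 r 0.1325 w 0.0285
t 26.30 Ftan -6.80 Mz -0.001 [-5.11 -4.9   0.29] [0.5045 0.0107 0.1191] phi 0.381 r 0.1326 w 0.0282
t 26.35 Ftan -6.76 Mz -0.040 [-5.28 -4.75  0.52] [0.5045 0.0107 0.1191] phi 0.381 r 0.1325 w 0.028
t 26.40 Ftan -5.81 Mz -0.019 [-4.77 -3.96  0.04] [0.5045 0.0107 0.1191] phi 0.381 r 0.1325 w 0.0283
t 26.45 Ftan -6.10 Mz -0.039 [-4.58 -4.4  -0.04] [0.5045 0.0107 0.1191] phi 0.381 r 0.1325 w 0.0283
t 26.50 Ftan -6.32 Mz 0.024 [-4.96 -4.43  0.36] [0.5045 0.0107 0.1191] phi 0.381 r 0.1325 w 0.0285
t 26.55 Ftan -6.74 Mz 0.013 [-5.23 -4.76  0.26] [0.5045 0.0107 0.1191] phi 0.381 r 0.1325 w 0.0284
t 26.60 Ftan -6.27 Mz -0.013 [-4.9  -4.41 -0.95] [0.5045 0.0107 0.1191] phi 0.381 r 0.1325 w 0.0282
t 26.65 Ftan -6.03 Mz -0.019 [-4.13 -4.58  0.33] [0.5045 0.0107 0.1191] phi 0.381 r 0.1326 w 0.0283
t 26.70 Ftan -6.61 Mz -0.054 [-5.   -4.75 -0.2 ] [0.5045 0.0107 0.1191] phi 0.381 r 0.1325 w 0.0283
```

About 6.5 N held, roughly 27 N at the jaw, so the bite is confirmed. Release and retreat.

Request:
step_arm([
  [-0.25,0,-3,0,0],
  [-0.05,0,-3,0,0],
  [-0.05,0,-3,0,0],
  [-0.05,0,-3,-20,0],
  [-0.05,0,-3,-60,0],
  [-0.05,0,-3,-90,0],
  [-0.05,80,-3,-120,0],
  [-0.05,120,-3,-120,0],
  [-0.05,120,-3,-120,0],
  [-0.05,120,-3,-120,0],
])

```text
time: 28.0
tool_pos: [0.4007, 0.0694, 0.2387]
ee_rot: [3.141, 0.001, 2.618]
wrist_force: [0.9, 0.4, 0.9]
width: 0.045
```

Run:
```python
from h import *
rep(2)
print(robot.close_job())
```

```text
t 28.00 Ftan 0.85 Mz 0.027 [0.94 0.44 0.91] [0.4007 0.0694 0.2387] phi 0.385 r 0.2518 w 0.045
side jaw [(0.54, [0.634, 0.054, 0.046])]
side insulator [(0.92, [0.482, 0.09, -0.002]), (0.82, [0.776, 0.121, 0.001]), (0.71, [0.637, 0.077, 0.022])]
side grip [(0.83, [0.505, 0.0, 0.16])]
side pawl_top [(0.41, [0.598, -0.01, 0.147])]
top jaw [(0.92, [0.637, 0.054, 0.047])]
top insulator [(0.58, [0.637, 0.079, 0.02]), (0.54, [0.642, 0.117, 0.019])]
top grip [(0.72, [0.5, 0.003, 0.157])]
top pawl_top [(0.62, [0.601, -0.011, 0.148])]
the job is handed in; nothing more can be done
None
```

I flipped the red lever towards the jaws and worked the handle through three tightening swings until the jaw bit. Then I let go, lifted clear and handed the job in at about 28 s of the 67 s allowed.

- **Bite:** the first reading at the bite was 7.6 N at the grip. I pushed again to the same handle pose and it averaged about 6.5 N. Idle driving takes 3.5 N, so that is roughly 27 N at the jaw, inside the good band. Single force readings scatter by about 1 N.
- **Final state:** the last picture showed the insulator upright between the jaw and the brass pad, with the lever leaning to the jaws. I took it before the force re-check. After the re-check, the networks still placed the jaw, insulator and knob within a few mm of those spots. The wrist force was about 1 N, which is within the noise, with the gripper well clear.
- **Disagreement:** the networks put the jaw about 2–4 mm short of where I had reckoned contact, which is within their error. I relied on the feel instead.
- **Not checked:** I did not measure whether the loose items moved. No move went near them.

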